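# Unplug the test gauge from a sleeve-lock air coupling

### The job

The line pressure has been checked: take the plug-in test gauge out of the quick coupling on the air console and stand it, nipple down and fully home, in the large hole of the wooden tool block. The coupling's sleeve is locked, so press it down lightly while turning it clockwise (seen from above) until its slot finds the lock pin, push it right back so that the nipple springs loose, let go, and draw the gauge straight up and out so that the sleeve snaps forward. Work by feel: do not force the sleeve down on the pin, yank or wrench the gauge in the coupling, drop it or push it hard into the block, and leave the hammer, the graver and the jar where they lie.

Things in the scene. Friction and masses are not known exactly. Their poses are not given: they have to be found in the camera images.
- console: Grey steel case of the engraver's air console, 150 x 150 x 60 mm on 5 mm feet, fixed; origin under its centre on the bench, top face 65 mm up. On top: the brass quick coupling, upright, its axis at x = -25 mm, y = 0 of the console; a black regulator knob (22 mm high) and a flat panel gauge, both over 80 mm from the coupling's axis.
- socket_mouth (a point): Centre of the mouth of the coupling's brass socket (22 mm dia., bore 15 mm), 42 mm above the console's top, 107 mm above the bench; z up along the coupling's axis.
- sleeve_mid (a point): Middle of the coupling's round steel sleeve when it is fully forward, on the axis, 10 mm below the mouth (97 mm above the bench); it stays there when the sleeve moves. Sleeve: 34 mm dia., 24 mm long, 12 mm above and below this point. It slides back (down) 7.5 mm against a spring, about 3 N forward to 7 N right back, and turns about its axis with little friction; its angle is not measured.
- sleeve (a joint): Slide of the sleeve in m: 0 forward (up), 0.0075 right back (down). Locked, it goes back 1 mm and meets the pin. With its slot over the pin it goes right back; from about 5.5 mm the balls free the nipple and the valve spring throws the gauge up 5 mm. Let go then, the sleeve stays at about 5 mm, held by the balls on the nipple's ridge, until the gauge is drawn up a further 5 mm or so.
- lock_pin: Steel pin, 4 mm square, standing out of the socket along the console's x, its top 1 mm below the forward sleeve. Origin on the axis, 25 mm below the mouth. The sleeve's lower edge has one slot, 6 mm wide, 10 mm high, 11 to 80 degrees anticlockwise (from above) of the pin at the start; turned clockwise to within 4 degrees it goes over the pin. Feel with about 10 N; over 20 N marks the pin.
- gauge: Small plug-in pressure gauge, 48 mm long, about 90 g, dial up. Origin at its nipple's tip, z along its axis to the dial. From the tip: brass nipple, 14 mm dia. (tip 10 mm, locking groove 8 mm), to 24.5 mm; hexagon collar, 22 mm, to 30 mm; black case, 26 mm dia., to 48 mm. Plugged in, the tip is 24 mm below the mouth, the case 6 to 24 mm above it. Drawing it out takes a few newtons.
- block: Wooden tool block 70 x 170 x 45 mm (x, y, z), fixed; origin under its centre. The large hole is at y = -50 mm; burs and punches stand up to 30 mm above its top from y = 32 to 84 mm.
- block_hole (a point): Centre of the mouth of the large hole in the block's top, 45 mm above the bench: 17 mm dia., 34 mm deep, chamfered 1.5 mm. The gauge's nipple goes in 24.5 mm, until the collar sits on the block.
- hammer: Chasing hammer, 220 mm long, lying on the bench; bystander.
- burin: Graver with a mushroom-shaped wooden handle, 120 mm long, lying on the bench; bystander.
- jar: Small amber glass jar with a steel lid, 42 mm dia., 50 mm high; bystander.
Not all that is in view belongs to the job. There is more than one size of the gauge; the job needs the largest.

How it is judged:
By the outcome, as a careful person would: the job done as asked, in the order asked, and still so for the second after the job is handed in, with the robot touching nothing.
It also fails if it takes over 64 s, if anything falls off the work surface, if the arm or the gripper's body presses on something with over 40 N, if the wrist force passes 120 N, or if a joint passes its speed limit or range.

### The arm

A 6-joint arm with a two-finger parallel gripper is mounted at the origin on the work surface. World frame = base frame: x ahead of the robot, y to its left, z up, the work surface at z = 0. Lengths are in m, angles in degrees, forces in N, time in s.
With the tool pointing down it reaches from about 0.4 to 0.825 m from the base axis. Payload 7 kg.
Tool frame: the origin (TCP) lies on the centre line of the jaws, within the pads' length; the fingertips stand 19 mm ahead of it and the grasp point (between the pads) is the TCP (r.tip_extent is the distance from the TCP to the fingertips, in m); z points along the fingers, y is the line along which they close (so a half turn about z gives the same grasp; the last joint's range is limited). The gripper opens to 88 mm and grips with 3 to 60 N. Pads are 19 mm wide; open, the fingers measure 130 mm over their backs; the gripper's body (78 mm by 193 mm) begins 47 mm behind the grasp point.
Start: joints at [93.742, 20.546, 0.682, 0, -70.136, -16.507], TCP at [0.149, 0.658, 0.246] pointing down, gripper open.
Joint ranges: [-176.03, 176.03], [-82.01, 121.73], [-58.28, 71.71], [-173.87, 95.51], [-174.79, -0.11], [-173.66, 173.66]. Speed limits (degrees/s): [136.94, 136.94, 172.46, 180, 180, 180].

### API

Orientations are given as [roll, pitch, yaw] about the fixed x, y, z axes, in that order (R = Rz(yaw) Ry(pitch) Rx(roll)).
In Python, from plant import r gives the robot as it stands. The module is installed in compiled form; this text tells all that it offers.
- The arm moves only by the tool jog_arm, never from a script. Its argument "deltas" is a list that holds one entry, the list of rows, each a list of 5 numbers: the opening, from -1 (shut) to 1 (fully open), then the shift along the world's x, y, z in cm, then the turn about the world's z in rad. In form: [[[claw, dx, dy, dz, turn], ...]]. A call has 1 to 8 rows; each row shifts and turns the commanded pose from where the row before left it; what a row does not reach is not made up. A row lasts 1/8 s, in which the tool goes at most 62.5 mm and 10.7 degrees, less where a joint would pass 70% of its speed; a pose out of reach is approached as far as the arm can. A call with a gripper value outside its range is refused whole. The fingers move at their own pace and stop on an object; "force" is the grip in N (left out, the last holds). Time passes only in rows, so rows that do not move let the fingers close. It gives the time, the measured TCP pose, the force, the opening and the grip force at its end, in the units of the state.
- r.get_state(): the state, without advancing time (a new reading comes with each control period).
- r.capture(name): name is "side" or "top"; returns the picture (420x560x3 uint8, blue, green, red); there is no depth.
- r.camera_info(name): a dict with "fx", "fy", "cx", "cy" (pixels), "view" (4x4, takes a point from world to camera coordinates). Camera axes: x right, y up, looking along -z (the intrinsics and any distortion apply to the point x, -y, -z); pixel columns grow to the right and rows downward; lengths in m; the calibration is good to about 2 mm. A picture is of the moment at which its call begins. camera_info takes no time and is no camera call.
- r.close_job(): hands the job in; it is judged then, once.
The state is a dict: "time_s": time; "joints": joint angles; "qd": joint speeds; "joint_torque": joint torques, N m; "tcp_pos": TCP position; "eef_rot": TCP orientation; "contact_force": force on the tool from outside, world axes, zero at the start; "moment": the same for the moment, N m; "gripper_width": finger opening in m; "gripper_force": force on a finger pad.
Only numpy, scipy, OpenCV 4.12 (cv2) and the standard library are available. Lean on these libraries where they do the work, as an engineer would, in place of code of your own. Each camera call takes 0.05 s, during which the arm holds its last target. There are 200 camera calls.

## Working session

There is one attempt and no reset: what is moved stays moved. The work goes in short steps, Python scripts to look and compute and a tool call to move; the robot and the scene stay as the last step left them, time stands still between calls to the robot, and variables do not carry over. Pictures are saved under pics/ and viewed, at most 10 in all, crops included, and the job is handed in when it is done.

Besides the shell and the picture viewer there is one more tool, called after ">>>" as a command line: name --argument value ..., lists and objects as JSON in quotes. jog_arm: Moves the arm, as the interface text tells. Its arguments: {"type":"object","properties":{"deltas":{"type":"array"},"force":{"type":"number"}},"required":["deltas"]}

```bash
mkdir -p pics
python3 - <<'E'
from plant import r
import cv2,numpy as np
for n in("side","top"):
    cv2.imwrite(f"pics/{n}0.png",r.capture(n)); i=r.camera_info(n); print(n,{k:(np.round(v,4).tolist() if k=="view" else v) for k,v in i.items()})
s=r.get_state();print({k:np.round(v,3).tolist() for k,v in s.items()}, r.tip_extent)
E
```

```text
side {'fx': 384.43891905142664, 'fy': 384.43891905142664, 'cx': 274.652691113619, 'cy': 205.69536928585092, 'view': [[-0.94, -0.3412, 0.009, 0.55], [0.1883, -0.4963, 0.8475, -0.1838], [-0.2846, 0.7983, 0.5308, -0.7041], [0.0, 0.0, 0.0, 1.0]]}
top {'fx': 512.336010226282, 'fy': 512.336010226282, 'cx': 277.6182062311413, 'cy': 213.9637011938111, 'view': [[-0.0191, -0.9996, 0.0202, -0.0074], [0.989, -0.0159, 0.1473, -0.5879], [-0.1469, 0.0227, 0.9889, -0.9678], [0.0, 0.0, 0.0, 1.0]]}
{'time_s': 0.1, 'joints': [93.741, 20.589, 0.64, -0.018, -70.134, -16.504], 'qd': [-0.013, -0.094, 0.01, 0.221, 0.002, 0.065], 'joint_torque': [-0.003, -58.417, 29.375, 7.016, 0.01, -0.0], 'tcp_pos': [0.149, 0.658, 0.245], 'eef_rot': [179.916, -0.008, -12.769], 'contact_force': [0.661, 0.218, -0.063], 'moment': [0.003, 0.002, 0.025], 'gripper_force': 0.0, 'gripper_width': 0.088} 0.019
```

View pics/side0.png

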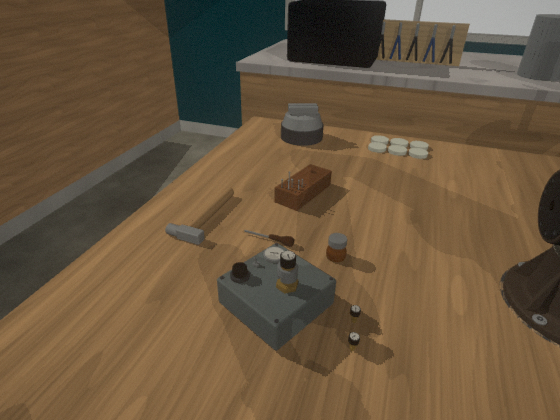

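View pics/top0.png

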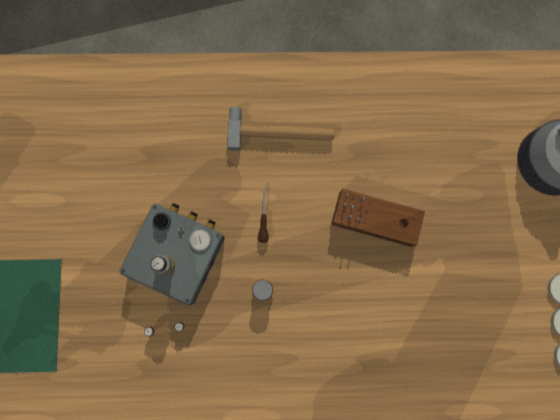

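Top view: the plugged gauge is at (160,264), with the panel gauge at (200,240), two small gauges on the bench at (149,332) and (179,327), and the block hole at about (404,222). Side view: the gauge dial is at (288,258), the coupling at (288,280), and the small gauges at (355,311) and (353,339). The one in the coupling fits the job, being the largest and the only one plugged in. I'll confirm that in an enlarged crop.

Run:
```python
import cv2,numpy as np
t=cv2.imread("pics/top0.png");s=cv2.imread("pics/side0.png")
f=lambda im,x,y,w,h,k:cv2.resize(im[y:y+h,x:x+w],None,fx=k,fy=k,interpolation=cv2.INTER_CUBIC)
a=f(t,115,200,130,145,4/1.0*0.98*0.5*1.02*1.5); b=f(s,215,225,150,125,2.6); c=f(t,325,185,105,65,3.5)
W=np.zeros((600,800,3),np.uint8)
W[:a.shape[0],:a.shape[1]]=a; W[:b.shape[0],400:400+b.shape[1]]=b[:,:400]; W[340:340+c.shape[0],400:400+c.shape[1]]=c
print(a.shape,b.shape,c.shape)
cv2.imwrite("pics/crop1.png",W)
```

```text
(435, 390, 3) (325, 390, 3) (228, 368, 3)
```

View pics/crop1.png

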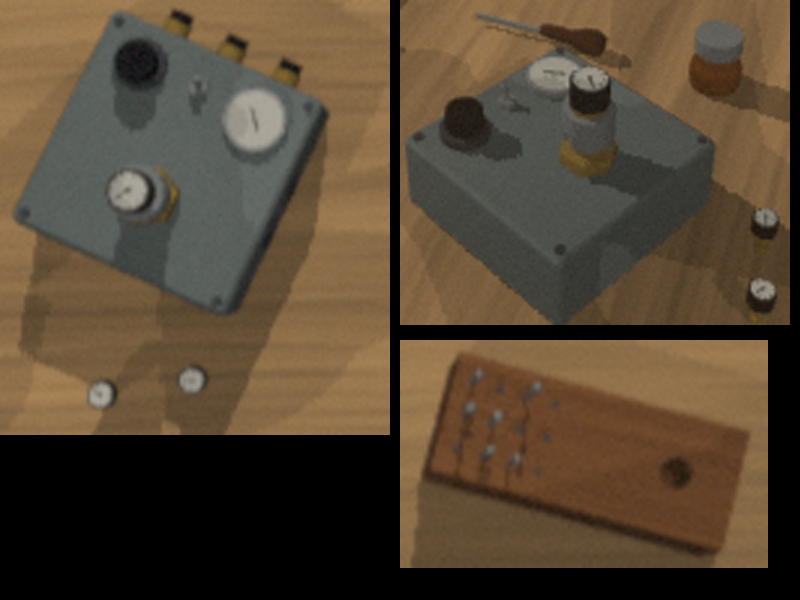

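The crop confirms it: the large gauge in the coupling has its dial at top px (158,263) and side px (288,257). The bench gauges are much smaller, and the hole is at about top px (404,222). Now I'll measure.

```bash
cat > h.py <<'E'
from plant import r
import cv2,numpy as np
def cam(n):
    i=r.camera_info(n);return i,np.array(i["view"])
def ray(n,u,v):
    i,V=cam(n);d=np.array([(u-i["cx"])/i["fx"],-(v-i["cy"])/i["fy"],-1]);R=V[:3,:3]
    d=R.T@d;return -R.T@V[:3,3],d/np.linalg.norm(d)
def plane(n,p,z):
    o,d=ray(n,*p);return o+d*(z-o[2])/d[2]
def tri(pt,ps):
    o1,d1=ray("top",*pt);o2,d2=ray("side",*ps)
    s=np.linalg.lstsq(np.c_[d1,-d2],o2-o1,rcond=None)[0]
    a,b=o1+d1*s[0],o2+d2*s[1];return (a+b)/2,np.linalg.norm(a-b)
def proj(n,P):
    i,V=cam(n);c=V[:3,:3]@P+V[:3,3];return i["fx"]*c[0]/-c[2]+i["cx"],i["fy"]*-c[1]/-c[2]+i["cy"]
def blobs(im,box,f,amin=8):
    x,y,w,h=box;m=f(im[y:y+h,x:x+w].astype(int)).astype(np.uint8)
    n,_,st,c=cv2.connectedComponentsWithStats(m)
    return [(np.round(c[k]+[x,y],1).tolist(),st[k].tolist()) for k in range(1,n) if st[k,4]>=amin]
E
python3 - <<'E'
from h import *
t=cv2.imread("pics/top0.png");s=cv2.imread("pics/side0.png")
np.set_printoptions(precision=4,suppress=True)
W=lambda a:(a.min(2)>120)
print("dial",blobs(t,(145,250,30,30),W),blobs(s,(275,245,28,22),W))
dk=lambda a:(a.max(2)<75)
print("hole",blobs(t,(395,212,20,20),dk),blobs(s,(290,165,40,25),dk))
# screws top plane
q=lambda x,y:(115+x/3,200+y/3)
print("screws",[plane("top",q(*p),.065) for p in((118,19),(308,106),(217,300),(24,213))])
q2=lambda x,y:(215+(x-400)/2.6,225+y/2.6)
for a,b in(((118,19),(420,136)),((308,106),(560,50)),((217,300),(702,140)),((24,213),(560,250))): print(tri(q(*a),q2(*b)))
q3=lambda x,y:(325+(x-400)/3.5,185+(y-340)/3.5)
print("block",[plane("top",q3(*p),.045) for p in((460,353),(748,432),(718,550),(428,474),(677,472))],q3(677,472),proj("side",plane("top",q3(677,472),.045)))
print(s[165:185,300:325].max(2))
E
```

```text
dial [([157.4, 263.1], [7, 8, 12, 11, 101])] [([277.9, 251.5], [0, 2, 8, 11, 46]), ([288.1, 253.3], [8, 6, 12, 6, 42])]
hole [([403.7, 222.3], [5, 7, 8, 8, 54])] [([312.8, 171.6], [21, 6, 5, 2, 9]), ([321.2, 183.3], [18, 8, 22, 17, 198])]
screws [array([0.6032, 0.22  , 0.065 ]), array([0.545 , 0.0984, 0.065 ]), array([0.4239, 0.1555, 0.065 ]), array([0.4803, 0.2769, 0.065 ])]
(array([0.6024, 0.2197, 0.0656]), np.float64(0.0013565411227056802))
(array([0.5455, 0.0985, 0.065 ]), np.float64(0.00112199973691478))
(array([0.4244, 0.1557, 0.064 ]), np.float64(0.0011139590619884518))
(array([0.4812, 0.2772, 0.0647]), np.float64(0.0017652550123520726))
block [array([ 0.6362, -0.1472,  0.045 ]), array([ 0.5882, -0.3092,  0.045 ]), array([ 0.5215, -0.2881,  0.045 ]), array([ 0.5672, -0.1265,  0.045 ]), array([ 0.566 , -0.2675,  0.045 ])] (404.1428571428571, 222.71428571428572) (np.float64(314.61737092018814), np.float64(171.5787512994793))
[[135 134 133 136 131 130 126 114  97  89  85  87  92  92 100 110 121 126
  121 120 120 124 124 122 122]
 [132 134 134 131 131 127 111  96  88  86  85  87  
[... 1244 characters left out ...]
99  90  85  83  87  86  87  83  87  90
   88  90  93  80  68  62  65]
 [ 93  97 102  90  93  97  95  95  95  91  91  83  88  87  86  86  87  91
   92  84  71  71  64  63  63]
 [ 96  97  87  94  97 100  96  96  95  90  85  87  86  87  85  89  91  92
   81  71  68  67  66  65  66]
 [ 98 103  90  94  99  96  96  94  96  85  88  88  83  84  90  91  85  74
   73  69  68  66  64  66  64]
 [ 98  96  88  97  97  95  96  98  96  89  85  91  91  90  91  82  74  66
   64  65  63  68  63  63  63]
 [ 98  93  93  95  97  99  94  96  95  89  87  88  89  93  86  71  65  69
   64  66  65  62  63  62  63]
 [ 91  91  90  93  88  74  90  98  95  92  88  86  81  73  68  68  69  67
   67  61  61  64  63  62  64]]
```

Run:
```python
from h import *
np.set_printoptions(precision=4,suppress=True)
for b in((288.5,255.8),(288.1,256.3)): print("dial",tri((157.5,263.2),b))
print(plane("top",(157.5,263.2),.131),plane("side",(288.4,256),.131))
for p in((403.9,222.5),(403.7,222.3)):print("hole",tri(p,(313.5,171.5)),plane("top",p,.045))
print(plane("side",(313.5,171.5),.045))
```

```text
dial (array([0.4904, 0.1987, 0.1295]), np.float64(0.00042860936553426994))
dial (array([0.4907, 0.199 , 0.1285]), np.float64(0.0009303453971058914))
[0.4901 0.1983 0.131 ] [0.4901 0.201  0.131 ]
hole (array([ 0.5677, -0.2668,  0.0451]), np.float64(0.0025381266293054232)) [ 0.5664 -0.267   0.045 ]
hole (array([ 0.5678, -0.2664,  0.0453]), np.float64(0.0020696170362795164)) [ 0.5668 -0.2666  0.045 ]
[ 0.569  -0.2668  0.045 ]
```

>>> jog_arm --deltas '[[[1,2.8,-3.8,0,0],[1,2.8,-3.8,0,0],[1,2.8,-3.8,0,0],[1,2.8,-3.8,0,0],[1,2.8,-3.8,0,0],[1,2.8,-3.8,0,0],[1,2.8,-3.8,0,0],[1,2.8,-3.8,0,0]]]'

```text
time_s: 1.1
tcp_pos: [0.3737, 0.3528, 0.2454]
eef_rot: [180.0, 0.0, -12.8]
contact_force: [0.6, 1.5, -0.0]
gripper_width: 0.0873
gripper_force: 0.0
```

>>> jog_arm --deltas '[[[1,2.92,-3.86,0,0],[1,2.92,-3.86,0,0],[1,2.92,-3.86,0,0],[1,2.92,-3.85,0,0],[1,0,0,-4,0],[1,0,0,-4,0],[1,0,0,-2,0],[1,0,0,0,0]]]'

```text
time_s: 2.1
tcp_pos: [0.489, 0.1991, 0.1439]
eef_rot: [179.8, 0.1, -12.8]
contact_force: [-0.1, -0.2, 0.3]
gripper_width: 0.0875
gripper_force: 0.0
```

Run:
```python
from h import *
cv2.imwrite("pics/s1.png",cv2.resize(r.capture("side")[180:340,190:390],None,fx=3,fy=3,interpolation=2))
s=r.get_state();print(s["tcp_pos"],s["contact_force"],s["joints"])
```

```text
[0.48978653 0.19974628 0.14528711] [ 0.11036898 -0.89679767  0.53481853] [ 4.34535881e+01  1.20971509e+01 -2.54841295e+01  1.14110450e-02
 -5.25093640e+01  3.37796281e+01]
```

View pics/s1.png

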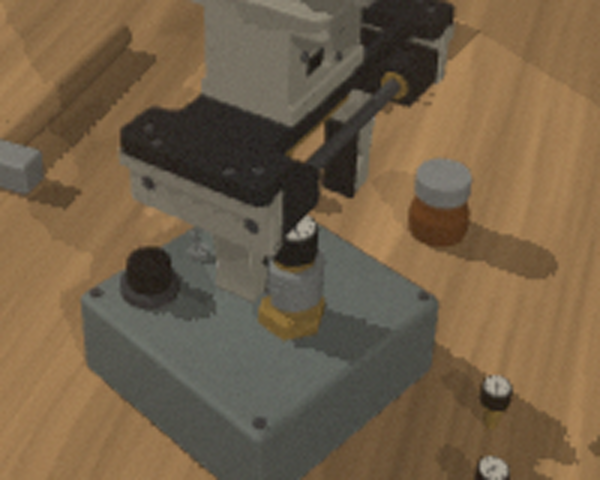

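The gripper straddles the gauge: dial at crop (300,230), one finger in front of the coupling and one behind. Next, down to sleeve height and a light close to check the centring.

>>> jog_arm --deltas '[[[1,0.07,-0.1,-1.5,0],[1,0,0,-1.5,0],[0.3,0,0,-1.0,0],[-0.1,0,0,0,0],[-0.1,0,0,0,0],[-0.4,0,0,0,0],[-0.4,0,0,0,0],[-0.4,0,0,0,0]]]' --force 6

```text
time_s: 3.15
tcp_pos: [0.4907, 0.1991, 0.1058]
eef_rot: [-180.0, -0.0, -12.8]
contact_force: [-0.8, 0.4, 0.4]
gripper_width: 0.0337
gripper_force: 6.0
```

>>> jog_arm --deltas '[[[-0.4,0,0,0,0],[-0.4,0,0,0,0]]]'

```text
time_s: 3.4
tcp_pos: [0.4908, 0.1991, 0.1058]
eef_rot: [-180.0, -0.0, -12.8]
contact_force: [-0.6, -0.0, 2.3]
gripper_width: 0.0339
gripper_force: 6.0
```

```bash
python3 -c "
from plant import r
s=r.get_state()
for k in('tcp_pos','contact_force','moment','gripper_width','gripper_force'):print(k,s[k])"
```

```text
tcp_pos [0.49075833 0.19909073 0.10575672]
contact_force [-0.59260653 -0.02482442  2.31349882]
moment [ 0.05777554  0.23047515 -0.007742  ]
gripper_width 0.033940321512007925
gripper_force 6.000070009322371
```

Width is 34 mm and side force is about 0, so the grip is centred on the sleeve. Next: firmer grip, then press lightly.

>>> jog_arm --deltas '[[[-0.5,0,0,0,0],[-0.5,0,0,0,0],[-0.5,0,0,-0.05,0],[-0.5,0,0,-0.05,0],[-0.5,0,0,0,0]]]' --force 25

```text
time_s: 4.03
tcp_pos: [0.4908, 0.1991, 0.1047]
eef_rot: [-180.0, -0.0, -12.8]
contact_force: [-1.5, 0.5, 5.5]
gripper_width: 0.0333
gripper_force: 25.0
```

>>> jog_arm --deltas '[[[-0.5,0,0,-0.05,0],[-0.5,0,0,0,0]]]'

```text
time_s: 4.28
tcp_pos: [0.4908, 0.1991, 0.1046]
eef_rot: [-180.0, -0.0, -12.8]
contact_force: [-2.7, -0.5, 8.9]
gripper_width: 0.0334
gripper_force: 25.0
```

>>> jog_arm --deltas '[[[-0.5,0,0,0,-0.06],[-0.5,0,0,0,-0.06],[-0.5,0,0,0,-0.06]]]'

```text
time_s: 4.65
tcp_pos: [0.4908, 0.199, 0.1046]
eef_rot: [-180.0, -0.0, -23.2]
contact_force: [-2.9, 0.7, 8.3]
gripper_width: 0.0338
gripper_force: 25.0
```

```bash
cat > st.py <<'E'
from plant import r
import numpy as np
np.set_printoptions(precision=4,suppress=True)
s=r.get_state()
for k in('time_s','tcp_pos','eef_rot','contact_force','moment','gripper_width'):print(k,np.array(s[k]))
E
python3 st.py
```

```text
time_s 4.65
tcp_pos [0.4908 0.199  0.1046]
eef_rot [-179.9883   -0.018   -23.1739]
contact_force [-2.9108  0.7484  8.2506]
moment [-0.1235  1.0886  0.0559]
gripper_width 0.03378152704043929
```

>>> jog_arm --deltas '[[[-0.5,0,0,0,-0.05],[-0.5,0,0,0,-0.05],[-0.5,0,0,0,-0.05]]]'

```text
time_s: 5.03
tcp_pos: [0.4907, 0.199, 0.1045]
eef_rot: [-180.0, -0.0, -31.7]
contact_force: [-2.1, -0.1, 9.6]
gripper_width: 0.0335
gripper_force: 25.0
```

```bash
python3 st.py
```

```text
time_s 5.025
tcp_pos [0.4907 0.199  0.1045]
eef_rot [-179.9934   -0.0149  -31.7485]
contact_force [-2.1031 -0.1091  9.5565]
moment [-0.1774  1.096  -0.0029]
gripper_width 0.03348457975868016
```

>>> jog_arm --deltas '[[[-0.5,0,0,0,-0.05],[-0.5,0,0,0,-0.05],[-0.5,0,0,0,-0.05]]]'

```text
time_s: 5.4
tcp_pos: [0.4907, 0.1989, 0.1045]
eef_rot: [180.0, -0.0, -40.3]
contact_force: [-3.5, -0.5, 9.7]
gripper_width: 0.0333
gripper_force: 25.0
```

```bash
python3 st.py
```

```text
time_s 5.4
tcp_pos [0.4907 0.1989 0.1045]
eef_rot [179.9992  -0.0143 -40.3464]
contact_force [-3.5445 -0.5472  9.6545]
moment [-0.2758  1.123   0.0234]
gripper_width 0.03330885594462103
```

>>> jog_arm --deltas '[[[-0.5,-0.04,0,0,-0.05],[-0.5,0,0,0,-0.05],[-0.5,0,0,0,-0.05]]]'

```text
time_s: 5.78
tcp_pos: [0.4905, 0.1988, 0.1045]
eef_rot: [-180.0, -0.0, -48.9]
contact_force: [-1.3, -1.6, 8.6]
gripper_width: 0.0336
gripper_force: 25.0
```

```bash
python3 st.py
```

```text
time_s 5.775
tcp_pos [0.4905 0.1988 0.1045]
eef_rot [-179.9849   -0.0315  -48.9337]
contact_force [-1.2899 -1.639   8.6464]
moment [-0.4891  0.49   -0.0444]
gripper_width 0.033564578893123635
```

>>> jog_arm --deltas '[[[-0.5,0,0,0,-0.05],[-0.5,0,0,0,-0.05],[-0.5,0,0,0,-0.05]]]'

```text
time_s: 6.15
tcp_pos: [0.4905, 0.1988, 0.1046]
eef_rot: [-180.0, -0.0, -57.5]
contact_force: [-1.4, -1.6, 7.6]
gripper_width: 0.0335
gripper_force: 25.0
```

```bash
python3 st.py
```

```text
time_s 6.15
tcp_pos [0.4905 0.1988 0.1046]
eef_rot [-179.9831   -0.026   -57.5347]
contact_force [-1.3718 -1.6189  7.6297]
moment [-0.4775  0.5439  0.0517]
gripper_width 0.03349288912125371
```

>>> jog_arm --deltas '[[[-0.5,0,0,0,-0.05],[-0.5,0,0,0,-0.05],[-0.5,0,0,0,-0.05]]]'

```text
time_s: 6.52
tcp_pos: [0.4904, 0.1988, 0.1046]
eef_rot: [-180.0, -0.0, -66.1]
contact_force: [-1.9, -1.3, 9.5]
gripper_width: 0.0334
gripper_force: 25.0
```

```bash
python3 st.py
```

```text
time_s 6.525
tcp_pos [0.4904 0.1988 0.1046]
eef_rot [-179.9833   -0.0233  -66.1257]
contact_force [-1.8813 -1.3222  9.5457]
moment [-0.472   0.6683  0.0302]
gripper_width 0.0334374632203015
```

>>> jog_arm --deltas '[[[-0.5,0,0,0,-0.05],[-0.5,0,0,0,-0.05],[-0.5,0,0,0,-0.05]]]'

```text
time_s: 6.9
tcp_pos: [0.4903, 0.1988, 0.1045]
eef_rot: [-180.0, -0.0, -74.7]
contact_force: [-2.6, -1.6, 7.4]
gripper_width: 0.034
gripper_force: 25.0
```

```bash
python3 st.py
```

```text
time_s 6.9
tcp_pos [0.4903 0.1988 0.1045]
eef_rot [-179.9946   -0.0247  -74.721 ]
contact_force [-2.5701 -1.5884  7.3604]
moment [-0.4267  0.6907  0.076 ]
gripper_width 0.0339622813233755
```

>>> jog_arm --deltas '[[[-0.5,0,0,0,-0.05],[-0.5,0,0,0,-0.05],[-0.5,0,0,0,-0.05]]]'

```text
time_s: 7.28
tcp_pos: [0.4903, 0.1987, 0.1044]
eef_rot: [-180.0, -0.0, -83.3]
contact_force: [-2.5, -0.5, 6.3]
gripper_width: 0.0335
gripper_force: 25.0
```

```bash
python3 st.py
```

```text
time_s 7.275
tcp_pos [0.4903 0.1987 0.1044]
eef_rot [-179.9998   -0.0216  -83.3252]
contact_force [-2.5302 -0.4543  6.2901]
moment [-0.43    0.5671  0.0542]
gripper_width 0.033483572824292415
```

>>> jog_arm --deltas '[[[-0.5,0,0,-0.03,0],[-0.5,0,0,0,0]]]'

```text
time_s: 7.52
tcp_pos: [0.4903, 0.1987, 0.1041]
eef_rot: [-180.0, -0.0, -83.2]
contact_force: [-2.7, -0.7, 7.4]
gripper_width: 0.0333
gripper_force: 25.0
```

```bash
python3 st.py
```

```text
time_s 7.525
tcp_pos [0.4903 0.1987 0.1041]
eef_rot [-179.9987   -0.0213  -83.2349]
contact_force [-2.6852 -0.7428  7.3865]
moment [-0.4062  0.6996 -0.0129]
gripper_width 0.03330293343592125
```

>>> jog_arm --deltas '[[[-0.5,0,0,-0.03,0],[-0.5,0,0,-0.03,0],[-0.5,0,0,0,0]]]'

```text
time_s: 7.9
tcp_pos: [0.4902, 0.1987, 0.1033]
eef_rot: [180.0, -0.0, -83.2]
contact_force: [-0.1, -1.6, 5.8]
gripper_width: 0.0337
gripper_force: 25.0
```

```bash
python3 st.py
```

```text
time_s 7.9
tcp_pos [0.4902 0.1987 0.1033]
eef_rot [179.9931  -0.0213 -83.243 ]
contact_force [-0.1034 -1.6061  5.8256]
moment [-0.3753  0.2991 -0.0827]
gripper_width 0.03369731281454847
```

>>> jog_arm --deltas '[[[-0.5,0,0,-0.06,0],[-0.5,0,0,-0.06,0],[-0.5,0,0,-0.06,0],[-0.5,0,0,0,0]]]'

```text
time_s: 8.4
tcp_pos: [0.4902, 0.1986, 0.1016]
eef_rot: [180.0, -0.0, -83.2]
contact_force: [-2.6, -1.3, 7.0]
gripper_width: 0.0332
gripper_force: 25.0
```

```bash
python3 st.py
```

```text
time_s 8.4
tcp_pos [0.4902 0.1986 0.1016]
eef_rot [179.9924  -0.0263 -83.2445]
contact_force [-2.5525 -1.2917  6.9542]
moment [-0.548   0.6131 -0.1807]
gripper_width 0.033230097482965154
```

>>> jog_arm --deltas '[[[-0.5,0,0,-0.06,0],[-0.5,0,0,-0.06,0],[-0.5,0,0,-0.06,0],[-0.5,0,0,-0.06,0],[-0.5,0,0,-0.06,0],[-0.5,0,0,0,0]]]'

```text
time_s: 9.15
tcp_pos: [0.4902, 0.1986, 0.0988]
eef_rot: [180.0, -0.0, -83.2]
contact_force: [-2.1, -2.1, 8.0]
gripper_width: 0.0336
gripper_force: 25.0
```

```bash
python3 st.py
```

```text
time_s 9.15
tcp_pos [0.4902 0.1986 0.0988]
eef_rot [179.9965  -0.0243 -83.2475]
contact_force [-2.097  -2.0995  7.9528]
moment [-0.591   0.8254 -0.1535]
gripper_width 0.03357471665425476
```

>>> jog_arm --deltas '[[[-0.5,0,0,-0.05,0],[-0.5,0,0,-0.05,0],[-0.5,0,0,0,0]]]'

```text
time_s: 9.52
tcp_pos: [0.4902, 0.1986, 0.0981]
eef_rot: [-180.0, -0.0, -83.2]
contact_force: [-3.9, -2.4, 13.3]
gripper_width: 0.0335
gripper_force: 25.0
```

Run:
```python
import st
from h import *
cv2.imwrite("pics/s2.png",cv2.resize(r.capture("side")[220:320,230:350],None,fx=5,fy=5,interpolation=2))
```

```text
time_s 9.525
tcp_pos [0.4902 0.1986 0.0981]
eef_rot [-179.997    -0.0262  -83.2405]
contact_force [-3.8705 -2.4474 13.316 ]
moment [-0.7096  1.4345 -0.167 ]
gripper_width 0.033502803084242916
```

View pics/s2.png

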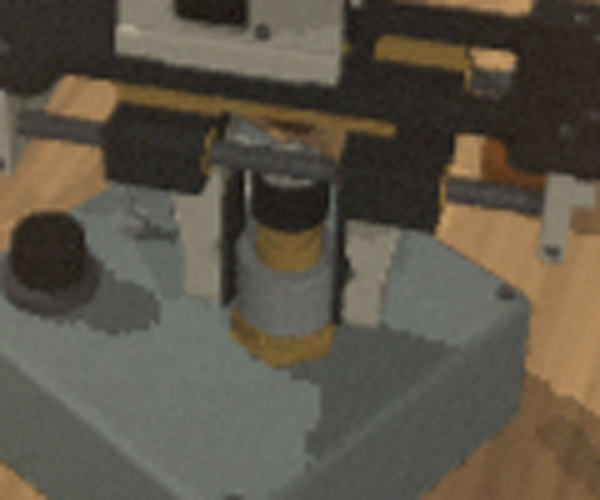

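The sleeve is right back: the end stop is felt at 13 N. The gauge has sprung up, with the brass collar showing at crop (288,245) above the sleeve. Now let go and move up to the case.

>>> jog_arm --deltas '[[[-0.5,-0.02,-0.02,0.05,0],[0.2,0,0,0,0],[0.2,0,0,0,0],[0.2,0,0,0.0,0],[0.2,0,0,1.2,0],[0.2,0,0,1.2,0],[0.2,0,0,1.15,0],[0.2,0,0,0,0]]]' --force 10

```text
time_s: 10.58
tcp_pos: [0.4907, 0.1993, 0.1348]
eef_rot: [-179.9, 0.1, -83.2]
contact_force: [-0.1, 1.3, 0.3]
gripper_width: 0.0527
gripper_force: 0.0
```

```bash
python3 st.py
```

```text
time_s 10.575
tcp_pos [0.4907 0.1993 0.1348]
eef_rot [-179.8708    0.0843  -83.2311]
contact_force [-0.1389  1.3233  0.2953]
moment [ 0.0462 -0.0001 -0.0075]
gripper_width 0.052741909454897484
```

>>> jog_arm --deltas '[[[-0.2,0,0,-0.05,0],[-0.6,0,0,0,0],[-0.6,0,0,0,0],[-0.6,0,0,0,0],[-0.6,0,0,0,0]]]' --force 5

```text
time_s: 11.2
tcp_pos: [0.49, 0.1987, 0.1326]
eef_rot: [180.0, -0.0, -83.2]
contact_force: [-0.2, -0.2, -1.3]
gripper_width: 0.0261
gripper_force: 5.0
```

```bash
python3 st.py
```

```text
time_s 11.2
tcp_pos [0.49   0.1987 0.1326]
eef_rot [179.9779  -0.012  -83.2442]
contact_force [-0.2084 -0.1741 -1.2954]
moment [ 0.0552 -0.3576  0.0323]
gripper_width 0.026051086052193518
```

>>> jog_arm --deltas '[[[-0.2,0,0,0,0],[-0.2,0,0,0.15,0],[-0.6,0,0,0,0],[-0.6,0,0,0,0],[-0.6,0,0,0,0]]]' --force 5

```text
time_s: 11.82
tcp_pos: [0.4901, 0.1988, 0.1345]
eef_rot: [-180.0, 0.0, -83.2]
contact_force: [0.1, 0.1, 0.8]
gripper_width: 0.026
gripper_force: 5.0
```

>>> jog_arm --deltas '[[[-0.6,0,0,0,0],[-0.6,0,0,0,0]]]' --force 20

```text
time_s: 12.08
tcp_pos: [0.4902, 0.1988, 0.1345]
eef_rot: [-180.0, 0.0, -83.2]
contact_force: [-0.8, 0.5, 2.2]
gripper_width: 0.0251
gripper_force: 20.0
```

>>> jog_arm --deltas '[[[-0.6,0,0,0.1,0],[-0.6,0,0,0.1,0],[-0.6,0,0,0.1,0],[-0.6,0,0,0,0]]]'

```text
time_s: 12.58
tcp_pos: [0.49, 0.1988, 0.1374]
eef_rot: [180.0, -0.0, -83.2]
contact_force: [0.7, -0.3, -2.9]
gripper_width: 0.0252
gripper_force: 20.0
```

```bash
python3 st.py
```

```text
time_s 12.575
tcp_pos [0.49   0.1988 0.1374]
eef_rot [179.9895  -0.0057 -83.2424]
contact_force [ 0.6873 -0.2609 -2.878 ]
moment [ 0.2119 -0.438   0.0361]
gripper_width 0.025233171566382818
```

Drawing out gently, straight up.

>>> jog_arm --deltas '[[[-0.6,0,0,0.15,0],[-0.6,0,0,0.15,0],[-0.6,0,0,0.15,0],[-0.6,0,0,0.15,0],[-0.6,0,0,0,0]]]'

```text
time_s: 13.2
tcp_pos: [0.4901, 0.1988, 0.1436]
eef_rot: [-180.0, -0.0, -83.2]
contact_force: [-0.5, -0.3, 0.1]
gripper_width: 0.0251
gripper_force: 20.0
```

>>> jog_arm --deltas '[[[-0.6,0,0,0.3,0],[-0.6,0,0,0.4,0],[-0.6,0,0,0.5,0],[-0.6,0,0,0.6,0],[-0.6,0,0,0.8,0],[-0.6,0,0,0.8,0],[-0.6,0,0,0,0]]]'

```text
time_s: 14.08
tcp_pos: [0.4904, 0.1991, 0.1782]
eef_rot: [-179.9, 0.0, -83.2]
contact_force: [-0.1, -0.3, -0.4]
gripper_width: 0.0254
gripper_force: 20.0
```

Run:
```python
import st
from h import *
cv2.imwrite("pics/s3.png",cv2.resize(r.capture("side")[200:320,220:370],None,fx=5,fy=5,interpolation=2))
```

```text
time_s 14.075
tcp_pos [0.4904 0.1991 0.1782]
eef_rot [-179.9252    0.0468  -83.2342]
contact_force [-0.1364 -0.3414 -0.3815]
moment [ 0.0613 -0.0257 -0.0064]
gripper_width 0.025436005697787555
```

View pics/s3.png

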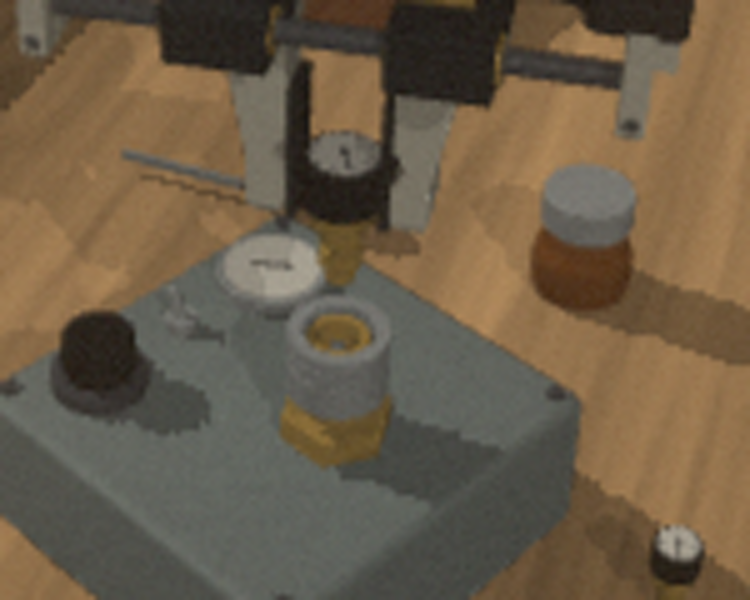

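The gauge is out: nipple at crop (340,260), and the sleeve is forward again at crop (338,355). Now over to the block.

>>> jog_arm --deltas '[[[-0.6,0.2,-1.6,0.3,0],[-0.6,0.5,-3.2,0,0],[-0.6,0.7,-4.2,0,0],[-0.6,0.7,-4.2,0,0],[-0.6,0.7,-4.2,0,0],[-0.6,0.7,-4.2,0,0],[-0.6,0.7,-4.2,0,0],[-0.6,0.7,-4.2,0,0]]]'

```text
time_s: 15.12
tcp_pos: [0.5386, -0.1033, 0.1803]
eef_rot: [180.0, -0.0, -83.3]
contact_force: [0.7, 0.5, -0.6]
gripper_width: 0.0253
gripper_force: 20.0
```

>>> jog_arm --deltas '[[[-0.6,0.7,-4.2,0,0],[-0.6,0.7,-4.2,0,0],[-0.6,0.7,-4.2,0,0],[-0.6,0.5,-2.5,0,0],[-0.6,0.2,-1.1,0,0],[-0.6,0,0,0,0],[-0.6,0,0,0,0]]]'

```text
time_s: 16.0
tcp_pos: [0.5668, -0.2626, 0.1804]
eef_rot: [180.0, 0.0, -83.2]
contact_force: [0.3, 0.3, -0.9]
gripper_width: 0.0255
gripper_force: 20.0
```

```bash
python3 st.py
```

```text
time_s 16.0
tcp_pos [ 0.5668 -0.2626  0.1804]
eef_rot [179.9907   0.0133 -83.2115]
contact_force [ 0.3432  0.2859 -0.9222]
moment [ 0.1129 -0.0562  0.0217]
gripper_width 0.025494207943956893
```

>>> jog_arm --deltas '[[[-0.6,0,-0.42,-1,0],[-0.6,0,0,-2,0],[-0.6,0,0,-2,0],[-0.6,0,0,-2,0],[-0.6,0,0,-1,0],[-0.6,0,0,0,0],[-0.6,0,0,0,0]]]'

```text
time_s: 16.88
tcp_pos: [0.5676, -0.2674, 0.1011]
eef_rot: [-179.9, -0.0, -83.2]
contact_force: [0.0, 0.2, -0.4]
gripper_width: 0.0251
gripper_force: 20.0
```

Run:
```python
import st
from h import *
cv2.imwrite("pics/s4.png",cv2.resize(r.capture("side")[110:220,255:385],None,fx=5,fy=5,interpolation=2))
p=np.array(st.s["tcp_pos"]);print(proj("side",p-[0,0,.0465]),proj("side",np.array([.5665,-.2668,.045])))
```

```text
time_s 16.875
tcp_pos [ 0.5676 -0.2674  0.1011]
eef_rot [-179.942    -0.0286  -83.2151]
contact_force [ 0.0327  0.2125 -0.4236]
moment [ 0.1089 -0.092   0.0372]
gripper_width 0.025143553101615597
(np.float64(314.2704037167403), np.float64(168.34583691645017)) (np.float64(314.37710214744055), np.float64(171.64950117849605))
```

View pics/s4.png

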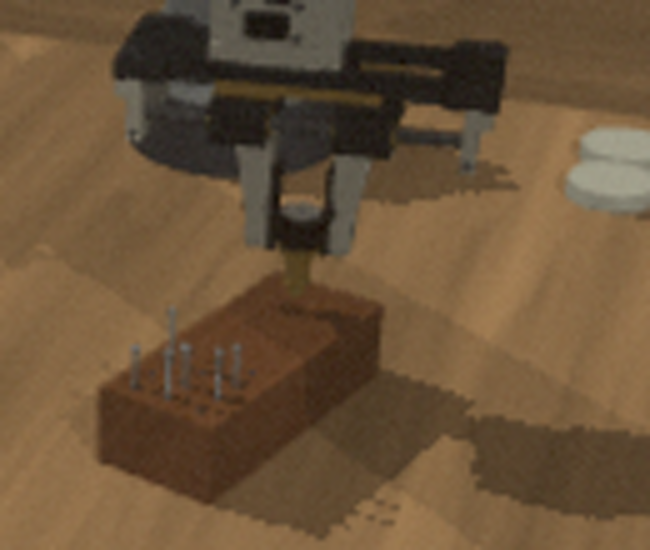

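Nipple tip is at crop (297,292), which is px (314,168), just above the hole as projected. Lowering gently by feel.

>>> jog_arm --deltas '[[[-0.6,-0.05,0.05,-0.25,0],[-0.6,0,0,-0.25,0],[-0.6,0,0,-0.25,0],[-0.6,0,0,-0.2,0],[-0.6,0,0,-0.2,0],[-0.6,0,0,0,0]]]'

```text
time_s: 17.68
tcp_pos: [0.5664, -0.2669, 0.0886]
eef_rot: [180.0, 0.0, -83.2]
contact_force: [0.2, -0.1, -0.5]
gripper_width: 0.0256
gripper_force: 20.0
```

```bash
python3 st.py
```

```text
time_s 17.675
tcp_pos [ 0.5664 -0.2669  0.0886]
eef_rot [179.9732   0.0085 -83.2428]
contact_force [ 0.2139 -0.0804 -0.5457]
moment [ 0.0091 -0.0494 -0.0156]
gripper_width 0.025606227036379003
```

>>> jog_arm --deltas '[[[-0.6,0,0,-0.2,0],[-0.6,0,0,-0.2,0],[-0.6,0,0,-0.2,0],[-0.6,0,0,-0.2,0],[-0.6,0,0,0,0]]]'

```text
time_s: 18.3
tcp_pos: [0.5664, -0.2669, 0.0806]
eef_rot: [180.0, 0.0, -83.2]
contact_force: [-0.3, -0.1, -1.1]
gripper_width: 0.0255
gripper_force: 20.0
```

```bash
python3 st.py
```

```text
time_s 18.3
tcp_pos [ 0.5664 -0.2669  0.0806]
eef_rot [179.9774   0.0069 -83.24  ]
contact_force [-0.2649 -0.0616 -1.0512]
moment [ 0.1001 -0.0428  0.0538]
gripper_width 0.025507746401892205
```

>>> jog_arm --deltas '[[[-0.6,0,0,-0.2,0],[-0.6,0,0,-0.2,0],[-0.6,0,0,-0.2,0],[-0.6,0,0,-0.2,0],[-0.6,0,0,-0.15,0],[-0.6,0,0,-0.1,0],[-0.6,0,0,-0.1,0],[-0.6,0,0,0,0]]]'

```text
time_s: 19.3
tcp_pos: [0.5665, -0.2669, 0.0693]
eef_rot: [180.0, 0.0, -83.2]
contact_force: [0.5, 0.1, -1.4]
gripper_width: 0.0254
gripper_force: 20.0
```

```bash
python3 st.py
```

```text
time_s 19.3
tcp_pos [ 0.5665 -0.2669  0.0693]
eef_rot [179.992    0.0021 -83.2381]
contact_force [ 0.4638  0.1185 -1.3553]
moment [ 0.1076 -0.0463  0.0257]
gripper_width 0.025366064896296607
```

>>> jog_arm --deltas '[[[-0.6,0,0,-0.05,0],[-0.6,0,0,-0.05,0],[-0.6,0,0,-0.05,0],[-0.6,0,0,0,0]]]'

```text
time_s: 19.8
tcp_pos: [0.5665, -0.2669, 0.0678]
eef_rot: [180.0, 0.0, -83.2]
contact_force: [0.4, -0.8, -0.7]
gripper_width: 0.0253
gripper_force: 20.0
```

>>> jog_arm --deltas '[[[-0.6,0,0,-0.05,0],[-0.6,0,0,0,0]]]'

```text
time_s: 20.05
tcp_pos: [0.5665, -0.2669, 0.0673]
eef_rot: [180.0, 0.0, -83.2]
contact_force: [0.2, -0.3, -0.7]
gripper_width: 0.0246
gripper_force: 20.0
```

```bash
python3 st.py
```

```text
time_s 20.05
tcp_pos [ 0.5665 -0.2669  0.0673]
eef_rot [179.9978   0.0015 -83.2411]
contact_force [ 0.2099 -0.3088 -0.7275]
moment [ 0.0682 -0.0392  0.0523]
gripper_width 0.024620007139964605
```

>>> jog_arm --deltas '[[[-0.6,0,0,-0.05,0],[-0.6,0,0,0,0]]]'

```text
time_s: 20.3
tcp_pos: [0.5666, -0.2669, 0.0671]
eef_rot: [-180.0, -0.0, -83.2]
contact_force: [-0.8, -0.3, 1.9]
gripper_width: 0.0253
gripper_force: 20.0
```

>>> jog_arm --deltas '[[[-0.6,0,0,-0.03,0],[-0.6,0,0,0,0]]]'

```text
time_s: 20.55
tcp_pos: [0.5667, -0.267, 0.067]
eef_rot: [-180.0, -0.0, -83.2]
contact_force: [-1.8, -0.1, 5.4]
gripper_width: 0.0254
gripper_force: 20.0
```

```bash
python3 st.py
```

```text
time_s 20.55
tcp_pos [ 0.5667 -0.267   0.067 ]
eef_rot [-179.9823   -0.0124  -83.2309]
contact_force [-1.784  -0.1065  5.3792]
moment [ 0.4798  0.6463 -0.018 ]
gripper_width 0.025385753367898868
```

Seated: contact at TCP 0.067, as predicted. Release slowly and lift away.

>>> jog_arm --deltas '[[[-0.6,0,0,0.04,0],[-0.35,0,0,0,0],[-0.1,0,0,0,0],[0.1,0,0,0,0],[0.1,0,0,0,0],[0.1,0,0,1,0],[0.1,0,0,2.5,0],[0.1,0,0,4,0]]]' --force 5

```text
time_s: 21.55
tcp_pos: [0.5658, -0.2668, 0.1422]
eef_rot: [179.9, 0.0, -83.2]
contact_force: [0.5, -0.3, 0.9]
gripper_width: 0.0482
gripper_force: 0.0
```

>>> jog_arm --deltas '[[[0.3,0,2,4,0],[0.3,0,4,2,0],[0.3,0,4,0,0],[0.3,0,4,0,0],[0.3,0,3,0,0],[0.3,0,0,0,0],[0.3,0,0,0,0]]]'

```text
time_s: 22.42
tcp_pos: [0.5667, -0.0971, 0.2025]
eef_rot: [-180.0, -0.0, -83.2]
contact_force: [-0.6, 0.5, -0.5]
gripper_width: 0.0569
gripper_force: 0.0
```

Run:
```python
import st
from h import *
t=r.capture("top");s=r.capture("side")
W=np.zeros((600,800,3),np.uint8)
a=cv2.resize(s[130:220,255:355],None,fx=4,fy=4,interpolation=2);b=cv2.resize(t[170:255,330:430],None,fx=3.9,fy=3.9,interpolation=2)
W[:a.shape[0],:a.shape[1]]=a;W[:b.shape[0],405:405+b.shape[1]]=b
c=cv2.resize(s,(300,225));W[370:595,:300]=c;d=cv2.resize(t,(300,225));W[370:595,405:705]=d
cv2.imwrite("pics/f.png",W)
```

```text
time_s 22.425
tcp_pos [ 0.5667 -0.0971  0.2025]
eef_rot [-179.9622   -0.0061  -83.2134]
contact_force [-0.5764  0.4932 -0.5251]
moment [ 0.0203 -0.0427 -0.0091]
gripper_width 0.056856038087083886
```

View pics/f.png

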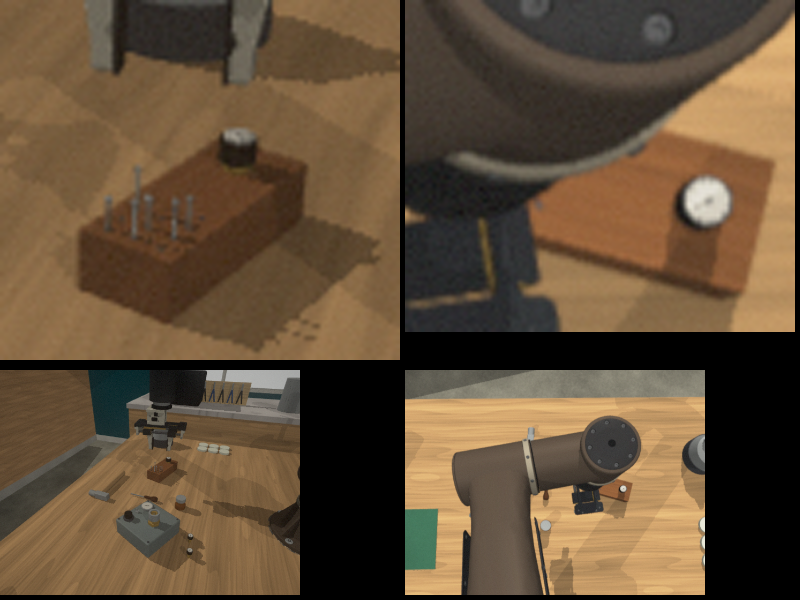

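The gauge stands upright and fully home: in the crop its dial is at (238,135), with the collar on the block. The sleeve is forward, the bystanders are where they were, and the arm is clear.

```bash
python3 -c "
from plant import r
print(r.close_job())"
```

```text
the job is handed in; nothing more can be done
None
```

The test gauge is out of the coupling, which snapped forward again, and stands nipple down and fully home in the block's large hole; the job is handed in at about 22.5 s of the 64 s allowed.

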